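Tuck the spare-key flap under its lip

ROBOT

A 6-joint arm with a two-finger parallel gripper is mounted at the origin on the work surface. World frame = base frame: x ahead of the robot, y to its left, z up, the work surface at z = 0. Lengths are in m, angles in rad, forces in N, time in s.
With the tool pointing down it reaches from about 0.275 to 0.775 m from the base axis. Payload 14.6 kg.
Tool frame: the origin (TCP) lies at the very end of the fingers, on their centre line; the grasp point (between the pads) lies 19 mm behind it; z points along the fingers, y is the line along which they close (so a half turn about z gives the same grasp; the last joint's range is limited). The gripper opens to 85 mm and grips with 20 to 120 N. Pads are 22 mm wide; open, the fingers measure 114 mm over their backs; the gripper's body (76 mm by 85 mm) begins 54 mm behind the grasp point. The pads swing forward as they close: fully open they stand 13 mm farther back than shut.
Start: joints at [-1.367, 0.263, -0.048, 1.259, 0, 1.415], TCP at [0.184, -0.492, 0.231] pointing down, gripper open.
Joint ranges: [-2.65, 2.65], [-0.89, 1.7], [-1.18, 1.37], [-2.13, 2.11], [-1.35, 1.29], [-3.14, 3.14]. Speed limits (rad/s): [1.89, 1.89, 2.57, 2.79, 3.14, 3.14].

INTERFACE

Orientations are given as a 3x3 rotation matrix whose columns are the frame's x, y, z axes.
In Python, from workcell import env, imaging gives the robot as it stands. The module is installed in compiled form; this text tells all that it offers.
- The arm moves only by the tool step_arm, never from a script. Its argument "commands" is a list of rows, each a list of 6 numbers: the shift along the tool's x, y, z normalised to -1 to 1, where 1 is 0.025 m, then the turn, a rotation vector about the tool's x, y, z normalised to -1 to 1, where 1 is 10 degrees. In form: [[tx, ty, tz, wx, wy, wz], ...]. A call has 1 to 12 rows; each row shifts and turns the commanded pose from where the row before left it, along the tool's axes as they then stand; what a row does not reach is not made up. A row lasts 1/8 s, in which the tool goes at most 62.5 mm and 10.7 degrees, less where a joint would pass 70% of its speed; a pose out of reach is approached as far as the arm can. A call with a number of a shift or a turn outside -1 to 1 is refused whole. A call with a gripper value outside its range is refused whole. "jaw" is the opening, from 0 (shut) to 1 (fully open), set as the call begins (left out, the last holds). The fingers move at their own pace and stop on an object; "squeeze" is the grip in N (left out, the last holds). Time passes only in rows, so rows that do not move let the fingers close. It gives the time, the measured TCP pose, the force, the opening and the grip force at its end, in the units of the state.
- env.sense(): the state, without advancing time (a new reading comes with each control period).
- imaging.capture(name): name is "scene" or "side" or "wrist"; returns the picture (480x640x3 uint8, blue, green, red); there is no depth.
- imaging.camera_params(name): a dict with "fx", "fy", "cx", "cy" (pixels), "dist" ([k1, k2, p1, p2, k3] as OpenCV has them; the pictures are not rectified), "T" (4x4, takes a point from camera to world coordinates). Camera axes: x right, y up, looking along -z (the intrinsics and any distortion apply to the point x, -y, -z); pixel columns grow to the right and rows downward; lengths in m; the calibration is good to about 2 mm. A picture is of the moment at which its call begins: read the wrist's pose just before it. camera_params takes no time and is no camera call; for the wrist camera it gives the pose at the moment of the call.
- env.close_job(): hands the job in; it is judged then, once.
The state is a dict: "clock": time; "joints": joint angles; "dq": joint speeds; "effort": joint torques, N m; "eef_pos": TCP position; "orientation": TCP orientation; "contact_force": force on the tool from outside, world axes, zero at the start; "ft_torque": the same for the moment, N m; "grip_width": opening from 0.0 (shut) to 1.0 (fully open); "gripper_force": force on a finger pad.
Only numpy, scipy, OpenCV 4.12 (cv2) and the standard library are available. Lean on these libraries where they do the work, as an engineer would, in place of code of your own. Each camera call takes 0.05 s, during which the arm holds its last target. There are 200 camera calls.

TASK

Close the spare-key tray on the key rack: with the fingertips push the raised brass flap down flat over the tray, and while keeping it down push it towards the steel lip until its front edge is tucked well beneath the lip, so that it stays shut when you let go. Pick nothing up, leave the spare key and everything else where it is, and do not press the lamp's button.

Things in the scene. Friction and masses are not known exactly. Their poses are not given: they have to be found in the camera images.
- tray: Anthracite spare-key tray fixed on the key rack, 108 x 84 x 32 mm. Origin: centre of its underside, 6 mm above the table. x points from the flap's hinge to the lip, y along the hinge, z up. Hinge pin along y at x = -40, z = 23.5 mm, between cheeks at y = +-40 mm (tops z = 30 mm). 25 mm or more beyond the lip is the rack's upright back panel, its top 66 mm above the table.
- flap (a joint): Angle of the brass flap, rad: 0 = flat over the tray, growing as it rises; 0.95 to 1.35 at the start, leaning towards the lip. Plate 68 mm wide, 3 mm thick, reaching 70 mm from the pin. A light spring (0.05 N m/rad, rest 1.25 rad; about 1 N at the edge when flat) lifts it again when not held down. Flat, its upper face is at tray z = 25 mm, 2 mm below the lip's underside.
- flap_slide (a joint): How far the hinge pin is pushed along its slots towards the lip (tray x), m: 0 = drawn back, 0.014 = stop; 0 to 0.002 at the start. Stays where left; 2 N of friction. Drawn back and flat, the flap's edge is 4 mm short of the lip; at the stop 10 mm beneath it. Pushed forward before it is flat, it lands on top of the lip.
- flap_rib (a point): Point on the flap's upper (outer) face at the foot of its cross rib, on the hinge side, mid-width, 50 mm from the hinge pin. The rib is 60 mm wide along the hinge, 4 mm thick, 7.5 mm high: a fingertip behind it can push the flap towards the lip. Between hinge and rib the face is plain.
- flap_edge (a point): Middle of the flap's free edge, 70 mm from the hinge pin, half-way through the thickness.
- lip (a point): Middle of the lower edge, facing the flap, of the bright steel lip (tray x = 34, z = 27 mm). The fixed lip spans tray x = 34 to 54 mm, z = 27 to 32 mm, and is 76 mm wide.
- spare_key: Loose steel key lying in the tray under the flap, 58 x 24 x 4 mm. Origin: underside, near its middle. To be left alone.
- ring_dish: Loose white ceramic ring dish on the rack, 72 mm across, 24 mm high. Origin: centre of its underside. To be left alone.
- opener: Loose chrome bottle opener lying on the rack, 107 x 36 x 6 mm, long side along its x. Origin: underside. To be left alone.
- lip_balm: Loose lip balm tube standing on the rack, green with white cap, 18 mm across, 68 mm high. Origin: centre of its foot. To be left alone.
- padlock: Loose brass padlock standing on the table, 40 mm wide, 64 mm high. Origin: centre of its underside. To be left alone.
- mug: Loose blue mug on the table, 80 mm across, 90 mm high. Origin: centre of its underside. To be left alone.
- lamp_button (a joint): Travel of the white push button on the foot of the table lamp right of the rack, m: 0 = up, 0.004 = pressed. To be left alone.

How it is judged:
On the way, in this order (a step that is already met when the one before it is completed fails the run):
1. the flap is pushed down flat while its edge is still clear of the lip (value of joint flap below 0.08 rad and value of joint flap_slide below 0.006 m).
2. the flap, kept down, is pushed in under the lip (value of joint flap below 0.09 rad and value of joint flap_slide above 0.009 m), for 0.2 s.
At the end, for the whole second after the job is handed in: The flap is down (under 0.09 rad), at rest, with its front edge at least 5 mm beneath the lip (slide over 9 of its 14 mm), held there by the lip alone (all of step 2 and x of flap_edge in the frame of lip above 0.004 m and z of flap_edge in the frame of lip below 0.001 m and velocity of joint flap below 0.1 rad/s); the robot touches nothing.
It fails at once if the spare key is dragged or lifted (over 20 mm) (distance of spare_key from where it was at the start of the episode above 0.02 m).
It fails at once if a bystander is lifted or shoved more than 25 mm (distance of any of ring_dish, opener, lip_balm, padlock, mug from where it was at the start of the episode above 0.025 m).
It fails at once if a bystander is knocked over (angle between any of ring_dish, lip_balm, padlock, mug's own z axis and vertical above 0.5 rad).
It fails at once if the lamp's button is pressed (value of joint lamp_button above 0.002 m).
It also fails if it takes over 38 s, if anything falls off the work surface, if the arm or the gripper's body presses on something with over 40 N, if the wrist force passes 120 N, or if a joint passes its speed limit or range.

## Working session

There is one attempt and no reset: what is moved stays moved. The work goes in short steps, Python scripts to look and compute and a tool call to move; the robot and the scene stay as the last step left them, time stands still between calls to the robot, and variables do not carry over. Pictures are saved under pics/ and viewed, at most 10 in all, crops included, and the job is handed in when it is done.

Besides the shell and the picture viewer there is one more tool, called after "Emit:" as a command line: name --pt "numbers of a row" for each row, then --argument value for the rest. step_arm: Moves the arm, as the interface text tells. Scaled input: -1 to 1 covers 0.025 m each way for a shift and 10 degrees each way for a turn. Its arguments: {"type":"object","properties":{"commands":{"type":"array","items":{"type":"array","items":{"type":"number","minimum":-1,"maximum":1}}},"jaw":{"type":"number"},"squeeze":{"type":"number"}},"required":["commands"]}

```bash
mkdir -p pics; python3 - <<'E'
from workcell import env, imaging
import cv2
s=env.sense(); print(s['clock'],s['eef_pos'],s['orientation'],s['grip_width'])
for n in ("scene","side"):
    cv2.imwrite(f"pics/{n}0.png",imaging.capture(n)); p=imaging.camera_params(n); print(n,p)
E
```

```text
0.0 [ 0.18428615 -0.49128892  0.2307946 ] [[ 9.36321678e-01  3.51143353e-01 -2.47545953e-04]
 [ 3.51143406e-01 -9.36321049e-01  1.09610886e-03]
 [ 1.53108852e-04 -1.11323461e-03 -9.99999369e-01]] 0.9959880143066312
scene {'fx': 539.7265040125847, 'fy': 539.7265040125847, 'cx': 314.8389751877729, 'cy': 240.14711733790972, 'dist': array([-0.14228073,  0.        ,  0.        ,  0.        ,  0.        ]), 'T': array([[-0.36331187, -0.77475178,  0.51745934,  1.30245154],
       [ 0.93163755, -0.30657131,  0.19510385,  0.29956862],
       [ 0.00748113,  0.5529681 ,  0.83316884,  1.31538499],
       [ 0.        ,  0.        ,  0.        ,  1.        ]])}
side {'fx': 443.8213738145019, 'fy': 443.8213738145019, 'cx': 315.40066220584157, 'cy': 243.9328951372736, 'dist': array([0.03498454, 0.        , 0.        , 0.        , 0.        ]), 'T': array([[ 0.70735908,  0.3596659 , -0.60850931, -0.16258574],
       [-0.70684881,  0.35649865, -0.6109611 , -0.6773081 ],
       [-0.00280913,  0.86229296,  0.50640198,  0.62696567],
       [ 0.        ,  0.        ,  0.        ,  1.        ]])}
```

View pics/scene0.png

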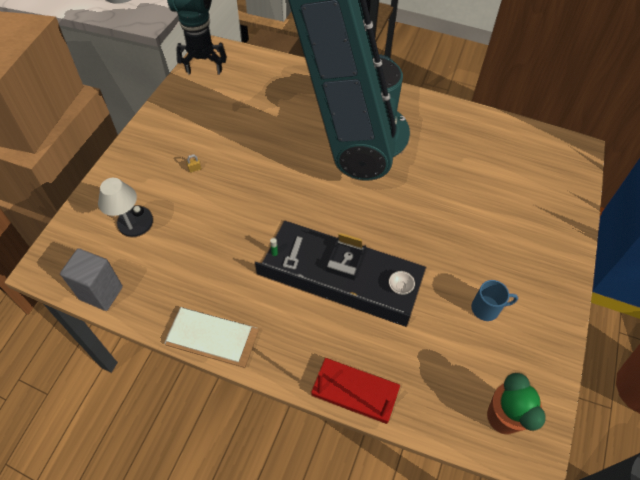

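View pics/side0.png

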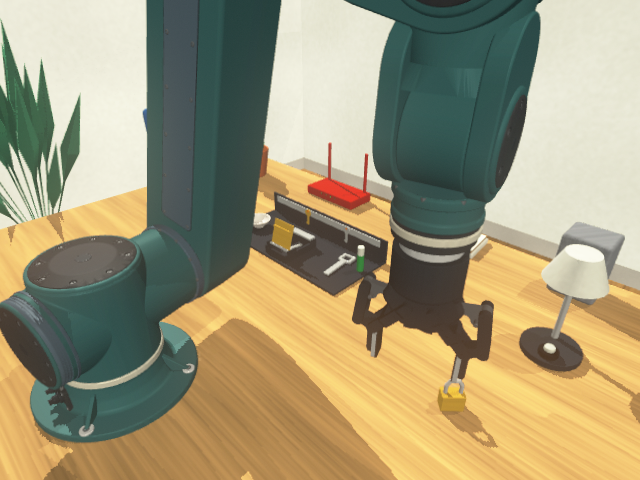

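The scene view shows the rack in the middle, with the tray around (345,255), the flap edge near (350,240) and the lip near (343,268). The side view shows the raised flap at (283,235). I'll enlarge both.

```bash
cat > h.py <<'E'
import numpy as np, cv2
from workcell import env, imaging
def ray(p,uv):
    K=np.array([[p['fx'],0,p['cx']],[0,p['fy'],p['cy']],[0,0,1]])
    n=cv2.undistortPoints(np.array([[uv]],float),K,p['dist'])[0,0]
    d=p['T'][:3,:3]@np.array([n[0],-n[1],-1]); return p['T'][:3,3],d
def onz(p,uv,z):
    o,d=ray(p,uv); return o+d*(z-o[2])/d[2]
def proj(p,X):
    c=(np.linalg.inv(p['T'])@np.append(X,1))[:3]
    K=np.array([[p['fx'],0,p['cx']],[0,p['fy'],p['cy']],[0,0,1]])
    return cv2.projectPoints(np.array([[c[0],-c[1],-c[2]]]),np.zeros(3),np.zeros(3),K,p['dist'])[0].ravel()
def tri(p,a,q,b):
    o1,d1=ray(p,a);o2,d2=ray(q,b)
    t=np.linalg.lstsq(np.c_[d1,-d2],o2-o1,rcond=None)[0]
    A=o1+t[0]*d1;B=o2+t[1]*d2; return (A+B)/2,np.linalg.norm(A-B)
E
python3 - <<'E'
import cv2,numpy as np
a=cv2.imread('pics/scene0.png')[215:325,250:430]; b=cv2.imread('pics/side0.png')[185:295,240:390]
a=cv2.resize(a,None,fx=4.4,fy=4.4,interpolation=2); b=cv2.resize(b,None,fx=5,fy=5,interpolation=2)
cv2.imwrite('pics/sc.png',a); cv2.imwrite('pics/sd.png',b)
E
```

```text
(no output)
```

View pics/sc.png

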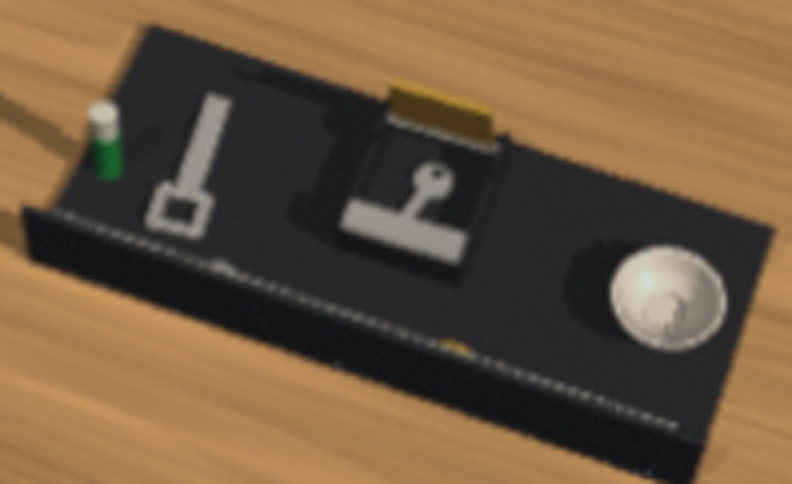

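View pics/sd.png

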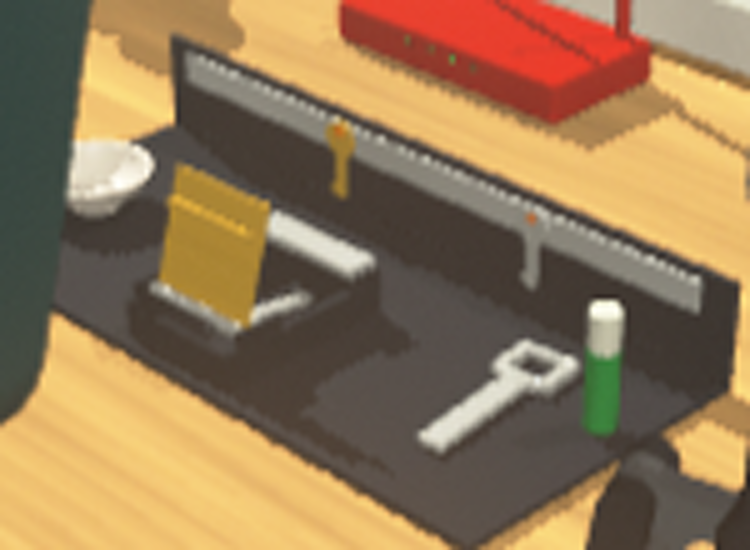

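Crops: the lip's bright quad in the scene crop is (346,200), (468,238), (460,263), (342,226). The flap stands with its rib at side crop (210,215), and its free edge runs from (180,168) to (268,203). The upright panel is about 25 mm or more beyond the lip.

```bash
python3 - <<'E'
from h import *
p=imaging.camera_params('scene');q=imaging.camera_params('side')
f=lambda u,v:((u+.5)/4.4-.5+250,(v+.5)/4.4-.5+215)
g=lambda u,v:((u+.5)/5-.5+240,(v+.5)/5-.5+185)
L=[onz(p,f(*c),.038) for c in((346,200),(468,238),(462,263),(342,226))]
print(np.round(L,4)); 
for a,b in((0,1),(1,2),(2,3),(3,0)): print(np.linalg.norm(L[a]-L[b]))
S=[onz(q,g(*c),.038) for c in((268,212),(375,258))]; print('side lip far edge',np.round(S,4))
y=L[0]-L[1]+L[3]-L[2]; print('lip dir deg',np.degrees(np.arctan2(y[1],y[0])))
# panel top back edge / rack near edge
P=[onz(p,f(*c),.066) for c in((25,207),(700,440))]; y=P[0]-P[1]; print('panel',np.round(P,4),np.degrees(np.arctan2(y[1],y[0])))
P=[onz(p,f(*c),.006) for c in((150,25),(775,232))]; y=P[0]-P[1]; print('near',np.round(P,4),np.degrees(np.arctan2(y[1],y[0])))
# flap edge corners (two views)
for a,b in(((392,86),(268,203)),((493,107),(180,168))): print(tri(p,f(*a),q,g(*b)))
E
```

```text
[[0.5572 0.0591 0.038 ]
 [0.5553 0.1399 0.038 ]
 [0.5737 0.1422 0.038 ]
 [0.576  0.0635 0.038 ]]
0.08074048740289563
0.018569523050851737
0.07876931978509194
0.01928944531591462
side lip far edge [[0.5676 0.1438 0.038 ]
 [0.5728 0.064  0.038 ]]
lip dir deg -88.48027196666919
panel [[ 0.651  -0.1176  0.066 ]
 [ 0.6515  0.3143  0.066 ]] -90.06512008231411
near [[ 0.4572 -0.1193  0.006 ]
 [ 0.4597  0.3196  0.006 ]] -90.3285660666301
(array([0.50214319, 0.06837292, 0.09631332]), np.float64(0.002209049661078214))
(array([0.49524204, 0.13093684, 0.09667683]), np.float64(0.0005770409684194241))
```

Emit:
step_arm --pt "0 0 0 0 0 0.685" --pt "0 0 0 0 0 0.685" --pt "0 0 0 0 0 0.685" --pt "0.41 -0.95 0 0 0 0" --pt "0.41 -0.95 0 0 0 0" --pt "0.41 -0.95 0 0 0 0" --pt "0.41 -0.95 0 0 0 0" --pt "0.41 -0.95 0 0 0 0" --pt "0.41 -0.95 0 0 0 0" --pt "0.41 -0.95 0 0 0 0" --pt "0.41 -0.95 0 0 0 0" --pt "0.41 -0.95 0 0 0 0" --jaw 0

```text
clock: 1.6
eef_pos: [0.2768, -0.2765, 0.2312]
orientation: [[1.0, 0.0, -0.0], [0.0, -1.0, 0.0], [-0.0, -0.0, -1.0]]
contact_force: [0.4, -0.5, 1.1]
grip_width: 0.001
gripper_force: 0.0
```

Emit:
step_arm --pt "0.41 -0.95 0 0 0 0" --pt "0.41 -0.95 0 0 0 0" --pt "0.41 -0.95 0 0 0 0" --pt "0.41 -0.95 0 0 0 0" --pt "0.41 -0.95 0 0 0 0" --pt "0.41 -0.95 0 0 0 0" --pt "0.41 -0.95 0 0 0 0" --pt "0.41 -0.95 0 0 0 0" --pt "0.41 -0.95 0 0 0 0" --pt "0.41 -0.95 0 0 0 0" --pt "0.41 -0.95 0 0 0 0" --pt "0.41 -0.95 0 0 0 0"

```text
clock: 3.1
eef_pos: [0.3995, 0.0084, 0.2313]
orientation: [[1.0, 0.0, 0.0], [0.0, -1.0, -0.0], [0.0, 0.0, -1.0]]
contact_force: [0.3, 0.5, 0.1]
grip_width: -0.002
gripper_force: 0.0
```

Emit:
step_arm --pt "0.4 -0.95 0 0 0 0" --pt "0.4 -0.95 0 0 0 0" --pt "0.4 -0.95 0 0 0 0" --pt "0.4 -0.95 0 0 0 0" --pt "0 0 0 0 0 0" --pt "0 0 0 0 0 0"

```text
clock: 3.85
eef_pos: [0.4394, 0.0895, 0.2312]
orientation: [[1.0, 0.014, -0.001], [0.014, -1.0, 0.009], [-0.0, -0.009, -1.0]]
contact_force: [-0.8, -0.4, -0.4]
grip_width: 0.002
gripper_force: 0.0
```

```bash
python3 - <<'E'
from h import *
s=env.sense(); print(s['clock'],s['eef_pos'],s['orientation'].round(4),s['grip_width'],s['contact_force'])
p=imaging.camera_params('wrist'); im=imaging.capture('wrist'); cv2.imwrite('pics/w1.png',im); print(p)
H=np.array([.482,.101,.0295])
for n,X in (('lip',[.556,.101,.033]),('hinge',H)): print(n,proj(p,np.array(X)))
E
```

```text
3.85 [0.43936887 0.08950726 0.23121158] [[ 9.999e-01  1.450e-02 -6.000e-04]
 [ 1.450e-02 -9.999e-01  8.900e-03]
 [-5.000e-04 -8.900e-03 -1.000e+00]] 0.0018803229636224857 [-0.796482   -0.4209149  -0.39186579]
{'fx': 373.62608015252613, 'fy': 373.62608015252613, 'cx': 321.33583666267623, 'cy': 239.81463369083028, 'dist': array([-0.00423378,  0.        ,  0.        ,  0.        ,  0.        ]), 'T': array([[ 0.01411283,  0.95651515,  0.29134103,  0.51325253],
       [-0.99984602,  0.01653865, -0.00586534,  0.08857326],
       [-0.01042868, -0.2912134 ,  0.95660128,  0.37349547],
       [ 0.        ,  0.        ,  0.        ,  1.        ]])}
lip [311.48226787  72.72046725]
hinge [311.08872367 161.96780268]
```

View pics/w1.png

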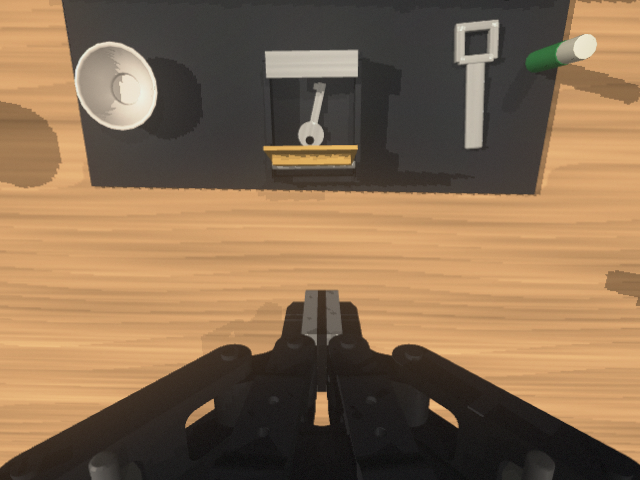

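The wrist view shows the tray centred near column 311. The lip's near edge runs (265,78)–(358,77), the flap edge is at row 148 over columns 264–358, and the shut fingers are at (321,300).

```bash
python3 - <<'E'
from h import *
s=env.sense(); p=imaging.camera_params('wrist')
for uv in((265,78),(358,77),(266,51),(358,50)): print(onz(p,uv,.038).round(4))
for uv in((264,147),(358,147)): print('flap',onz(p,uv,.0965).round(4))
for z in (.006,): print('rack', [onz(p,u,z).round(4) for u in((91,186),(537,194))])
E
```

```text
[0.5509 0.1394 0.038 ]
[0.5526 0.0622 0.038 ]
[0.5713 0.1379 0.038 ]
[0.5729 0.063  0.038 ]
flap [0.4982 0.1326 0.0965]
flap [0.4992 0.0648 0.0965]
rack [array([0.4533, 0.3203, 0.006 ]), array([ 0.4522, -0.1214,  0.006 ])]
```

Emit:
step_arm --pt "0.2 -0.44 0.9 0 0 0" --pt "0.2 0 0.9 0 0 0" --pt "0 0 0.9 0 0 0" --pt "0 0 0.9 0 0 0" --pt "0 0 0.9 0 0 0" --pt "0 0 0.9 0 0 0" --pt "0 0 0.87 0 0 0" --pt "0 0 0 0 0 0" --pt "0 0 0 0 0 0" --pt "0 0 0 0 0 0"

```text
clock: 5.15
eef_pos: [0.4501, 0.096, 0.0755]
orientation: [[1.0, 0.024, 0.001], [0.024, -1.0, 0.015], [0.001, -0.015, -1.0]]
contact_force: [-0.3, 0.2, 0.3]
grip_width: -0.002
gripper_force: 0.0
```

Emit:
step_arm --pt "0.34 -0.18 0.06 0 0 0" --pt "0.34 0 0.06 0 0 0" --pt "0.2 0 0.02 0 0 0" --pt "0.2 0 0.02 0 0 0" --pt "0.2 0 0 0 0 0" --pt "0.2 0 0 0 0 0" --pt "0 0 0 0 0 0" --pt "0 0 0 0 0 0"

```text
clock: 6.15
eef_pos: [0.4865, 0.0992, 0.0707]
orientation: [[1.0, 0.027, -0.001], [0.027, -0.999, 0.016], [-0.0, -0.016, -1.0]]
contact_force: [-0.7, -0.1, -0.0]
grip_width: 0.0
gripper_force: 0.0
```

```bash
python3 - <<'E'
from h import *
s=env.sense(); print(s['eef_pos'])
a=imaging.capture('side')[185:295,240:390]; b=imaging.capture('wrist')[0:300,180:460]
a=cv2.resize(a,(410,300),interpolation=2); b=cv2.resize(b,(280,300))
cv2.imwrite('pics/m1.png',np.hstack([a,b]))
E
```

```text
[0.48649018 0.09920975 0.0707333 ]
```

View pics/m1.png

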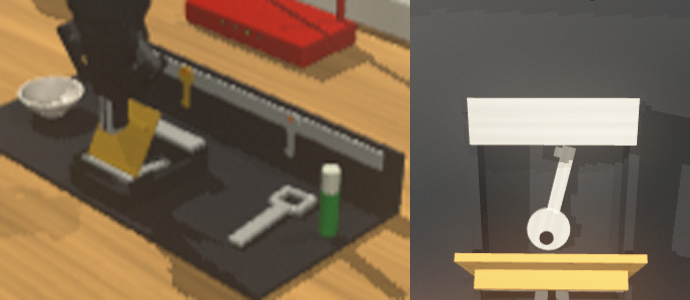

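The finger is on the hinge side of the flap, at crop (115,110), and the flap is following it down. The wrist half shows the rib just ahead of the fingertips at (545,290). I'll continue down the arc.

Emit:
step_arm --pt "0.34 0 0.21 0 0 0" --pt "0.24 0 0.24 0 0 0" --pt "0.16 0 0.24 0 0 0" --pt "0.12 0 0.28 0 0 0" --pt "0.1 0 0.32 0 0 0" --pt "0.06 0 0.2 0 0 0" --pt "0.02 0 0.06 0 0 0" --pt "0 0 0 0 0 0" --pt "0 0 0 0 0 0"

```text
clock: 7.38
eef_pos: [0.5126, 0.1003, 0.0321]
orientation: [[1.0, 0.028, -0.0], [0.028, -0.999, 0.017], [0.0, -0.017, -1.0]]
contact_force: [-0.6, 0.8, 1.1]
grip_width: 0.001
gripper_force: 0.4
```

Emit:
step_arm --pt "0 0 0.04 0 0 0" --pt "0 0 0 0 0 0" --pt "0 0 0 0 0 0"

```text
clock: 7.75
eef_pos: [0.5126, 0.1003, 0.031]
orientation: [[1.0, 0.028, -0.0], [0.028, -0.999, 0.017], [0.0, -0.017, -1.0]]
contact_force: [-0.3, 0.1, 1.6]
grip_width: -0.001
gripper_force: 0.9
```

```bash
python3 - <<'E'
from h import *
s=env.sense(); print(s['eef_pos'],s['contact_force'])
a=imaging.capture('side')[200:270,250:345]; b=imaging.capture('wrist')[0:300,180:460]
a=cv2.resize(a,(410,300),interpolation=2); b=cv2.resize(b,(280,300))
cv2.imwrite('pics/m2.png',np.hstack([a,b]))
E
```

```text
[0.51259939 0.10029302 0.03103871] [-0.27984669  0.08400579  1.60976773]
```

View pics/m2.png

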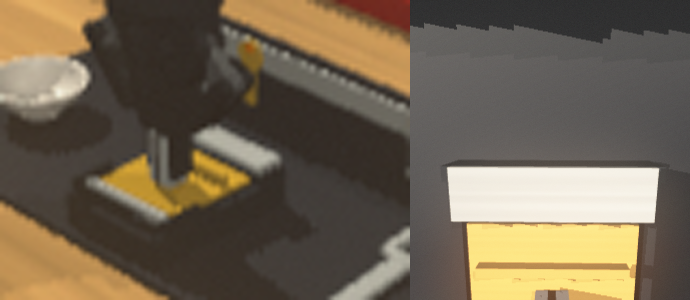

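The flap lies flat, with its edge just short of the lip (crop row 222) and the fingers behind the rib (row 268). I'll press lightly to confirm the stop.

Emit:
step_arm --pt "0 0 0.03 0 0 0" --pt "0 0 0.03 0 0 0" --pt "0 0 0 0 0 0" --pt "0 0 0 0 0 0"

```text
clock: 8.35
eef_pos: [0.5134, 0.1003, 0.0304]
orientation: [[1.0, 0.028, 0.002], [0.028, -0.999, 0.017], [0.002, -0.017, -1.0]]
contact_force: [-2.5, -0.2, 15.1]
grip_width: 0.0
gripper_force: 7.7
```

Emit:
step_arm --pt "0.08 0 0 0 0 0" --pt "0.08 0 0 0 0 0" --pt "0.08 0 0 0 0 0" --pt "0.08 0 0 0 0 0" --pt "0.08 0 0 0 0 0" --pt "0.08 0 0 0 0 0" --pt "0.08 0 0 0 0 0" --pt "0.08 0 0 0 0 0" --pt "0 0 0 0 0 0"

```text
clock: 9.48
eef_pos: [0.5268, 0.1007, 0.0299]
orientation: [[1.0, 0.028, -0.003], [0.028, -0.999, 0.016], [-0.003, -0.017, -1.0]]
contact_force: [-13.8, -1.4, 23.3]
grip_width: 0.002
gripper_force: 11.5
```

```bash
python3 - <<'E'
from h import *
s=env.sense(); print(s['eef_pos'],s['contact_force'])
a=imaging.capture('side')[200:270,250:345]; b=imaging.capture('wrist')[0:300,180:460]
a=cv2.resize(a,(410,300),interpolation=2); b=cv2.resize(b,(280,300))
cv2.imwrite('pics/m3.png',np.hstack([a,b]))
E
```

```text
[0.52679167 0.1007489  0.02992923] [-13.81356397  -1.40329881  23.2787496 ]
```

View pics/m3.png

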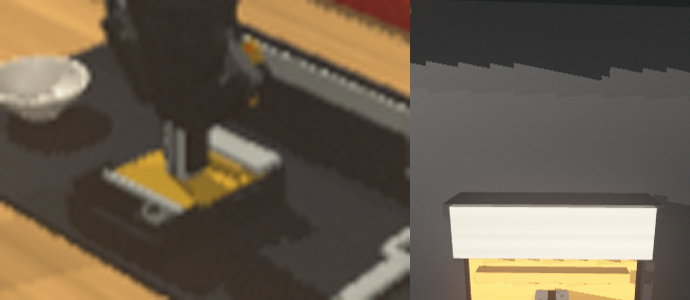

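The flap has slid about 12 mm: the rib-to-lip gap shrank from 46 to 12 px at 2.7 px/mm. One more nudge to the stop, then let go.

Emit:
step_arm --pt "0.06 0 0 0 0 0" --pt "0.06 0 0 0 0 0" --pt "0 0 0 0 0 0" --pt "0 0 0 0 0 0"

```text
clock: 10.07
eef_pos: [0.53, 0.1008, 0.0299]
orientation: [[1.0, 0.028, -0.003], [0.028, -0.999, 0.017], [-0.002, -0.017, -1.0]]
contact_force: [-11.8, -0.4, 21.0]
grip_width: 0.003
gripper_force: 10.2
```

Emit:
step_arm --pt "0.06 0 0 0 0 0" --pt "0.06 0 0 0 0 0" --pt "0 0 0 0 0 0" --pt "0 0 0 0 0 0"

```text
clock: 10.58
eef_pos: [0.532, 0.1009, 0.0297]
orientation: [[1.0, 0.028, -0.005], [0.028, -0.999, 0.016], [-0.004, -0.017, -1.0]]
contact_force: [-16.5, -0.8, 23.4]
grip_width: 0.002
gripper_force: 12.7
```

Emit:
step_arm --pt "0 0 -0.1 0 0 0" --pt "0 0 -0.1 0 0 0" --pt "0 0 -0.2 0 0 0" --pt "-0.2 0 -0.6 0 0 0" --pt "-0.4 0 -1 0 0 0" --pt "-0.4 0 -1 0 0 0" --pt "0 0 -1 0 0 0" --pt "0 0 -1 0 0 0" --pt "0 0 0 0 0 0" --pt "0 0 0 0 0 0"

```text
clock: 11.82
eef_pos: [0.5095, 0.0981, 0.1544]
orientation: [[1.0, 0.028, -0.0], [0.028, -0.999, 0.017], [0.0, -0.017, -1.0]]
contact_force: [-0.0, 0.7, 0.1]
grip_width: 0.001
gripper_force: 0.0
```

```bash
python3 - <<'E'
from h import *
s=env.sense(); print(s['eef_pos'],s['contact_force'])
p=imaging.camera_params('wrist')
a=imaging.capture('side')[200:270,250:345]; b=imaging.capture('wrist')
cv2.imwrite('pics/w4.png',b)
a=cv2.resize(a,(300,221),interpolation=2); b=b[0:221,140:500]
cv2.imwrite('pics/m4.png',np.hstack([a,b]))
E
```

```text
[0.50945805 0.09812653 0.15441077] [-0.03144224  0.72686048  0.1244452 ]
```

View pics/m4.png

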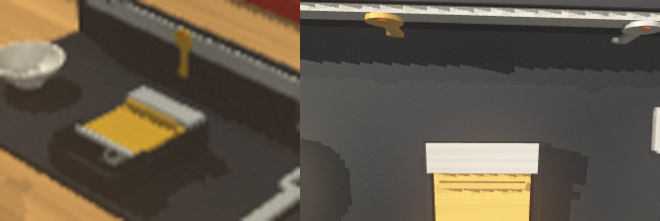

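The flap stays flat with the robot clear. The rib's far edge is about 8 px (5–6 mm) from the lip, which puts the slide at roughly 13–14 mm. Handing in.

```bash
python3 -c "
from workcell import env
print(env.close_job())"
```

```text
the job is handed in; nothing more can be done
None
```

The flap is down flat and tucked under the lip, with the slide at about 13–14 mm by my image estimate; it stayed shut when the arm let go, and the job was handed in at about 12 s, with no verdict returned.

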